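Lay out the gears of a stripped mixer in order of size

ROBOT

A 6-joint arm with a two-finger parallel gripper is mounted at the origin on the work surface. World frame = base frame: x ahead of the robot, y to its left, z up, the work surface at z = 0. Lengths are in m, angles in rad, forces in N, time in s.
With the tool pointing down it reaches from about 0.4 to 0.925 m from the base axis. Payload 12.5 kg.
Tool frame: the origin (TCP) lies at the very end of the fingers, on their centre line; the grasp point (between the pads) lies 19 mm behind it; z points along the fingers, y is the line along which they close (so a half turn about z gives the same grasp; the last joint's range is limited). The gripper opens to 95 mm and grips with 3 to 60 N. Pads are 20 mm wide; open, the fingers measure 119 mm over their backs; the gripper's body (75 mm by 180 mm) begins 59 mm behind the grasp point.
Start: joints at [1.078, 0.491, 1.559, -0, 1.092, -0.106], TCP at [0.236, 0.579, 0.215] pointing down, gripper open.
Joint ranges: [-3.1, 3.1], [-0.84, 2.19], [0.05, 2.79], [-1.13, 4.28], [0.06, 2.93], [-2.69, 2.69]. Speed limits (rad/s): [2.22, 2.22, 2.79, 3.14, 3.14, 3.14].

INTERFACE

Orientations are given as a unit quaternion [x, y, z, w].
In Python, from cell import ctrl gives the robot as it stands.
- The arm moves only by the tool play_rows, never from a script. Its argument "deltas" is one flat list of numbers, 7 for each row, row after row: the shift along the tool's x, y, z in m, then the turn, a rotation vector about the tool's x, y, z in rad, then the closure, from -1 (fully open) to 1 (shut). In form: [dx, dy, dz, wx, wy, wz, gripper, dx, dy, dz, wx, wy, wz, gripper, ...]. A call has exactly 10 rows; each row is the pose to reach, as a shift and turn from the pose commanded when the call began, along the tool's axes at that moment; what a row does not reach only later rows make up. A row lasts 1/10 s, in which the tool goes at most 50 mm and 8.59 degrees, less where a joint would pass 70% of its speed; a pose out of reach is approached as far as the arm can. A call with a gripper value outside its range is refused whole. The fingers move at their own pace and stop on an object; "force" is the grip in N (left out, the last holds). Time passes only in rows, so rows that repeat a pose let the fingers close, or fill a call up. It gives the time, the measured TCP pose, the force, the opening and the grip force at its end, in the units of the state.
- ctrl.read_state(): the state, without advancing time (a new reading comes with each control period).
- ctrl.read_camera(name): name is "scene" or "top" or "wrist"; returns a dict with "color" (420x560x3 uint8, red, green, blue), "mtx" (3x3 intrinsics, pixels), "dist" ([k1, k2, p1, p2, k3] as OpenCV has them; the pictures are not rectified), "cam_to_world" (4x4, takes a point from camera to world coordinates); the wrist camera has in their place "hand_eye" (4x4, takes a point from camera to tool coordinates, whose origin is the TCP and whose axes are the flange's). Camera axes: x right, y down, z forward; pixel columns grow to the right and rows downward; lengths in m; the calibration is good to about 2 mm. A picture is of the moment at which its call begins: read the wrist's pose just before it. There is no depth.
- ctrl.finish_job(): hands the job in; it is judged then, once.
The state is a dict: "t": time; "joint_positions": joint angles; "joint_velocities": joint speeds; "joint_torque": joint torques, N m; "eef_pos": TCP position; "tool_rot": TCP orientation; "ft_force": force on the tool from outside, world axes, zero at the start; "moment": the same for the moment, N m; "width": finger opening in m; "finger_force": force on a finger pad.
Only numpy, scipy, OpenCV 4.12 (cv2) and the standard library are available. Lean on these libraries where they do the work, as an engineer would, in place of code of your own. Each camera call takes 0.05 s, during which the arm holds its last target. There are 200 camera calls.

TASK

The hand mixer has been taken apart: lay its four loose white gears out on the row of black pads in order of size, one centred on each pad, flat with the hub up, the largest on the pad next to the motor and the smallest on the pad next to the cup. Leave the motor and the cup standing where they are.

Things in the scene. Friction and masses are not known exactly. Their poses are not given: they have to be found in the camera images.
- gear_26: Loose white nylon gear wheel, 26 mm across the teeth, lying flat with its hub up: a toothed disc 12 mm thick with a plain round hub 15 mm in diameter standing on its middle, hub top 28 mm above the gear's underside. The gear can be picked up by the hub from above. Origin: centre of the underside; z up through the hub. All four are alike but for diameter (26, 38, 50, 62 mm).
- gear_38: Loose white nylon gear wheel, 38 mm across the teeth, lying flat with its hub up: a toothed disc 12 mm thick with a plain round hub 15 mm in diameter standing on its middle, hub top 28 mm above the gear's underside. The gear can be picked up by the hub from above. Origin: centre of the underside; z up through the hub. All four are alike but for diameter (26, 38, 50, 62 mm).
- gear_50: Loose white nylon gear wheel, 50 mm across the teeth, lying flat with its hub up: a toothed disc 12 mm thick with a plain round hub 15 mm in diameter standing on its middle, hub top 28 mm above the gear's underside. The gear can be picked up by the hub from above. Origin: centre of the underside; z up through the hub. All four are alike but for diameter (26, 38, 50, 62 mm).
- gear_62: Loose white nylon gear wheel, 62 mm across the teeth, lying flat with its hub up: a toothed disc 12 mm thick with a plain round hub 15 mm in diameter standing on its middle, hub top 28 mm above the gear's underside. The gear can be picked up by the hub from above. Origin: centre of the underside; z up through the hub. All four are alike but for diameter (26, 38, 50, 62 mm).
- pad_a: Round black rubber pad, 68 mm in diameter, 3 mm thick, one end of a straight row of four alike (75 mm apart in the order pad_a, pad_b, pad_c, pad_d) fixed on a pale wooden strip 100 mm wide, 500 mm long and 10 mm thick; the pad's top is 13 mm above the table. Origin: centre of the pad's underside (10 mm above the table); y runs along the row from pad_a to pad_d, z up.
- pad_b: Round black rubber pad, 68 mm in diameter, 3 mm thick, second of a straight row of four alike (75 mm apart in the order pad_a, pad_b, pad_c, pad_d) fixed on a pale wooden strip 100 mm wide, 500 mm long and 10 mm thick; the pad's top is 13 mm above the table. Origin: centre of the pad's underside (10 mm above the table); y runs along the row from pad_a to pad_d, z up.
- pad_c: Round black rubber pad, 68 mm in diameter, 3 mm thick, third of a straight row of four alike (75 mm apart in the order pad_a, pad_b, pad_c, pad_d) fixed on a pale wooden strip 100 mm wide, 500 mm long and 10 mm thick; the pad's top is 13 mm above the table. Origin: centre of the pad's underside (10 mm above the table); y runs along the row from pad_a to pad_d, z up.
- pad_d: Round black rubber pad, 68 mm in diameter, 3 mm thick, the other end of a straight row of four alike (75 mm apart in the order pad_a, pad_b, pad_c, pad_d) fixed on a pale wooden strip 100 mm wide, 500 mm long and 10 mm thick; the pad's top is 13 mm above the table. Origin: centre of the pad's underside (10 mm above the table); y runs along the row from pad_a to pad_d, z up.
- motor: Small electric motor standing upright on the wooden strip beyond one end of the row, in line with it, 90 mm from the end pad's centre (next to pad_a or to pad_d: it varies): steel can 50 mm in diameter, 50 mm high, with a thin brass shaft up to 70 mm above its underside. Loose, 0.45 kg. Origin: centre of the underside; z up.
- cup: Orange plastic cup, mouth up, 58 mm in diameter at the rim, 60 mm high, standing on the wooden strip beyond the other end of the row, 90 mm from that end pad's centre. Loose, 0.12 kg. Origin: centre of the underside; z up.
Things that resemble listed ones, but are neither listed nor needed, are in the scene too. What is shaped like the gear_38 but green, turquoise or yellow is not meant.

How it is judged:
By the outcome, as a careful person would: the job done as asked, in the order asked, and still so for the second after the job is handed in, with the robot touching nothing.
It also fails if it takes over 90 s, if anything falls off the work surface, if the arm or the gripper's body presses on something with over 40 N, if the wrist force passes 120 N, or if a joint passes its speed limit or range.

## Working session

There is one attempt and no reset: what is moved stays moved. The work goes in short steps, Python scripts to look and compute and a tool call to move; the robot and the scene stay as the last step left them, time stands still between calls to the robot, and variables do not carry over. Pictures are saved under pics/ and viewed, at most 14 in all, crops included, and the job is handed in when it is done.

Besides the shell and the picture viewer there is one more tool, called as name(argument=value, ...) on one line, values as JSON. play_rows: Moves the arm, as the interface text tells. Its arguments: {"type":"object","properties":{"deltas":{"type":"array"},"force":{"type":"number"}},"required":["deltas"]}

```bash
mkdir -p pics; cat > h.py <<'E'
import numpy as np, cv2
from cell import ctrl
from scipy.spatial.transform import Rotation as R
def cam(n):
    s=ctrl.read_state(); c=ctrl.read_camera(n)
    if n=="wrist":
        T=np.eye(4); T[:3,:3]=R.from_quat(s["tool_rot"]).as_matrix(); T[:3,3]=s["eef_pos"]
        c["cam_to_world"]=T@c["hand_eye"]
    return c
def save(c,f): cv2.imwrite(f,c["color"][:,:,::-1])
def pt(c,u,v,z):
    p=cv2.undistortPoints(np.array([[[u,v]]],float),c["mtx"],c["dist"])[0,0]
    M=c["cam_to_world"]; d=M[:3,:3]@[p[0],p[1],1]; o=M[:3,3]
    return o+d*(z-o[2])/d[2]
def px(c,P):
    M=np.linalg.inv(c["cam_to_world"])
    return cv2.projectPoints(np.array([P],float),cv2.Rodrigues(M[:3,:3])[0],M[:3,3],c["mtx"],c["dist"])[0][0,0]
E
python3 - <<'E'
from h import *
import pickle
for n in("top","scene"):
    c=cam(n); save(c,f"pics/{n}0.png"); pickle.dump(c,open(n+"0.pkl","wb"))
    print(c["cam_to_world"].round(3))
s=ctrl.read_state(); print(s["eef_pos"],R.from_quat(s["tool_rot"]).as_matrix().round(3),s["t"],s["width"])
E
```

```text
[[ 0.114 -0.96   0.256  0.34 ]
 [-0.994 -0.11   0.029 -0.009]
 [ 0.    -0.258 -0.966  0.78 ]
 [ 0.     0.     0.     1.   ]]
[[ 0.588  0.629 -0.509  0.988]
 [ 0.809 -0.46   0.365 -0.364]
 [-0.004 -0.626 -0.78   0.795]
 [ 0.     0.     0.     1.   ]]
[0.23561465 0.57864851 0.21410897] [[-0.926  0.377 -0.   ]
 [ 0.377  0.926 -0.001]
 [ 0.    -0.001 -1.   ]] 0.1 0.09492548097624984
```

View pics/top0.png

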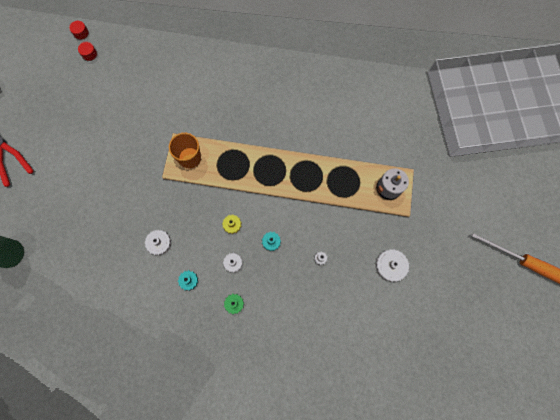

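View pics/scene0.png

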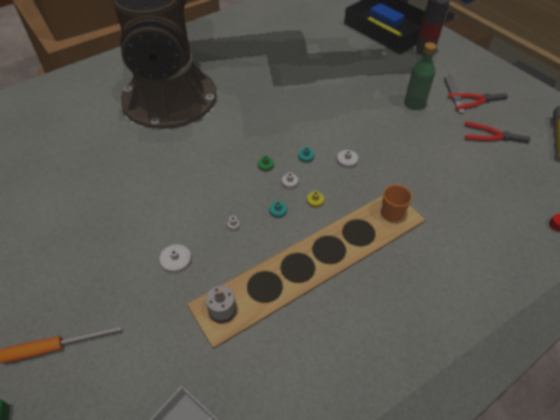

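The top view shows the cup at (186,150), pads at (233,165), (270,170), (306,176) and (343,181), and the motor at (393,185). White gears: 62 at (393,265), 50 at (157,242), 38 at (232,262), 26 at (321,258). The scene view shows the same arrangement.

```bash
python3 - <<'E'
from h import *
import pickle
c=pickle.load(open("top0.pkl","rb")); im=c["color"].astype(int)
def blob(mask,u,v,r):
    m=np.zeros(mask.shape,np.uint8); cv2.circle(m,(u,v),r,1,-1)
    m=(mask&(m>0)).astype(np.uint8)
    n=max(cv2.findContours(m,0,1)[0],key=cv2.contourArea)
    return cv2.minEnclosingCircle(n), cv2.fitEllipse(cv2.convexHull(n))
w=(im.min(2)>125); k=im.max(2)<50
for n,u,v,r in(("62",393,265,22),("50",157,242,18),("38",232,262,14),("26",321,258,11)):
    cc,e=blob(w,u,v,r); a,b=pt(c,*e[0],.012)[:2],None
    q=[pt(c,e[0][0]+s*e[1][0]/2,e[0][1],.012) for s in(-1,1)]
    print(n,np.round(e[0],1),np.round(e[1],1),a.round(4),"diam",np.linalg.norm(q[1]-q[0]).round(4),"reach",np.hypot(*a).round(3))
P=[]
for u,v in((233,165),(270,170),(306,176),(343,181)):
    cc,e=blob(k,u,v,19); P.append(pt(c,*e[0],.013)[:2]); print("pad",np.round(e[0],1),np.round(e[1],1),P[-1].round(4))
P=np.array(P); print(np.linalg.norm(np.diff(P,axis=0),axis=1).round(4), np.degrees(np.arctan2(*(P[-1]-P[0])[::-1])).round(2))
s=ctrl.read_camera("wrist"); print(s["hand_eye"].round(3))
big=cv2.resize(c["color"][130:290,130:430,::-1],None,fx=2.6,fy=2.6,interpolation=cv2.INTER_CUBIC); cv2.imwrite("pics/top0z.png",big)
E
```

```text
62 [393.  265.3] [43.1 43.7] [ 0.4607 -0.2278] diam 0.0812 reach 0.514
50 [155.3 241.9] [31.4 37.3] [0.4537 0.2273] diam 0.06 reach 0.507
38 [229.9 261.5] [22.8 27.3] [0.4326 0.0798] diam 0.0433 reach 0.44
26 [321.4 255.6] [16.5 19.6] [ 0.4636 -0.0919] diam 0.0315 reach 0.473
pad [232.7 164.6] [29.4 31.4] [0.6274 0.1014]
pad [269.3 170.2] [29.5 31.2] [0.6239 0.0265]
pad [306.  175.8] [29.9 31.8] [ 0.6203 -0.0482]
pad [343.  181.4] [29.9 32.1] [ 0.6168 -0.1227]
[0.075  0.0748 0.0746] -92.7
[[-0.001 -0.954 -0.299  0.085]
 [ 1.    -0.001  0.001  0.   ]
 [-0.001 -0.299  0.954 -0.171]
 [ 0.     0.     0.     1.   ]]
```

View pics/top0z.png

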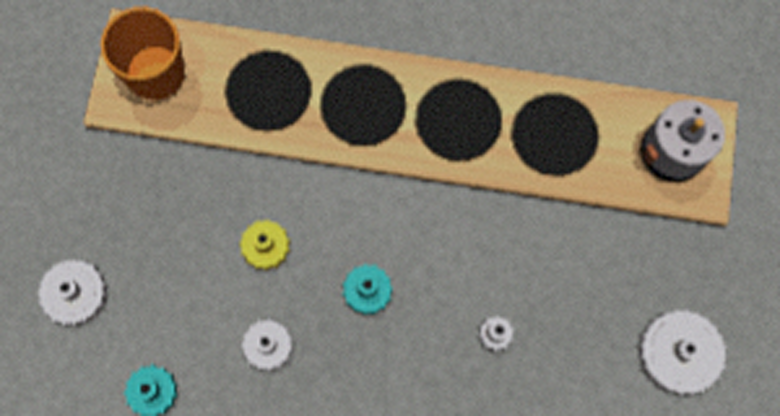

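play_rows(deltas=[-0.035,-0.025,0.006,0,0,0.12,0.2,-0.07,-0.05,0.013,0,0,0.25,0.2,-0.11,-0.08,0.02,0,0,0.39,0.2,-0.15,-0.11,0.03,0,0,0.53,0.2,-0.19,-0.14,0.037,0,0,0.67,0.2,-0.23,-0.167,0.044,0,0,0.81,0.2,-0.27,-0.195,0.052,0,0,0.95,0.2,-0.305,-0.22,0.058,0,0,1.07,0.2,-0.334,-0.243,0.064,0,0,1.184,0.2,-0.334,-0.243,0.064,0,0,1.184,0.2], force=20)

```text
t: 1.15
eef_pos: [0.4549, 0.2246, 0.1498]
tool_rot: [0.71, 0.704, -0.001, -0.0]
ft_force: [-0.0, 0.4, -0.0]
width: 0.0384
finger_force: 0.0
```

```bash
cat >> h.py <<'E'
def look(f,xy,d):
    "wrist picture; disc centre (z .012) from a white blob near xy, and hub top circle drawn for checking"
    c=cam("wrist"); s=ctrl.read_state(); im=c["color"]
    x,y=xy
    # rectify the plane z=.012 around xy: 0.25 mm/px, rows=-x, cols=-y
    q=np.array([[x+a*.06,y+b*.06] for a,b in((1,1),(1,-1),(-1,-1),(-1,1))])
    src=np.float32([px(c,[*p,.012]) for p in q]); N=480
    H=cv2.getPerspectiveTransform(src,np.float32([[0,0],[N,0],[N,N],[0,N]]))
    w=cv2.warpPerspective(im,H,(N,N))
    m=((w.min(2)>115)&(np.ptp(w.astype(int),axis=2)<40)).astype(np.uint8)
    m=cv2.morphologyEx(m,cv2.MORPH_OPEN,np.ones((7,7)))
    cs=[k for k in cv2.findContours(m,0,1)[0] if cv2.contourArea(k)>2000]
    for k in cs:
        (u,v),r=cv2.minEnclosingCircle(k); e=cv2.fitEllipse(cv2.convexHull(k))
        f2=lambda u,v:(round(x+.06-v*.12/N,4),round(y+.06-u*.12/N,4))
        print("circle",f2(u,v),"d",round(2*r*.12/N,4),"ellipse",f2(*e[0]),np.round(np.array(e[1])*.12/N,4))
    cv2.circle(w,(N//2,N//2),3,(255,0,0),-1)
    cv2.imwrite(f,np.hstack([cv2.resize(im,(N*560//420//2,N//2))[:,:,::-1],cv2.resize(w,(N//2,N//2))[:,:,::-1]]))
    print("tcp",np.round(s["eef_pos"],4),"yaw x",np.round(R.from_quat(s["tool_rot"]).as_matrix()[:2,0],3),s["t"],s["width"])
E
python3 -c "
from h import *
look('pics/w50.png',(.455,.227),.05)"
```

```text
circle (0.4551, 0.2271) d 0.1694 ellipse (0.4598, 0.2289) [0.138  0.2216]
tcp [0.4541 0.2262 0.1502] yaw x [0.004 1.   ] 1.2 0.038040939266958285
```

View pics/w50.png

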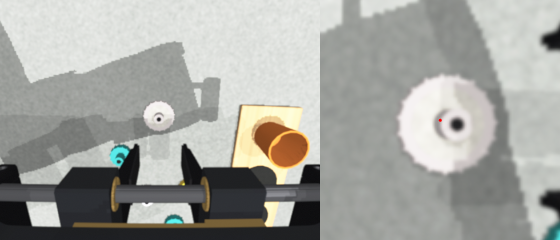

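The wrist view shows the 50 mm gear. Its rectified disc centre is at about (447,123), spanning 398–497, which gives 49.5 mm across and a position of about (0.4533, 0.2235). TCP readings are noisy, so I'll average a few.

```bash
cat >> h.py <<'E'
def tcp(n=6):
    a=[]
    for i in range(n): a.append(ctrl.read_state()["eef_pos"]); ctrl.read_camera("wrist")
    return np.mean(a,0),np.std(a,0)
def gear(f,xy,d,view=False):
    c=cam("wrist"); im=c["color"]; x,y=xy; N=480; k=.12/N
    q=np.array([[x+a*.06,y+b*.06] for a,b in((1,1),(1,-1),(-1,-1),(-1,1))])
    H=cv2.getPerspectiveTransform(np.float32([px(c,[*p,.012]) for p in q]),np.float32([[0,0],[N,0],[N,N],[0,N]]))
    w=cv2.warpPerspective(im,H,(N,N)); g=cv2.GaussianBlur(w.min(2),(9,9),2)
    r=d/2/k
    h=cv2.HoughCircles(g,cv2.HOUGH_GRADIENT,1.5,200,param1=40,param2=15,minRadius=int(r*.92),maxRadius=int(r*1.05))
    u,v,r=h[0][0]; cv2.circle(w,(int(u),int(v)),int(r),(255,0,0),2)
    cv2.imwrite(f,np.hstack([cv2.resize(im,(320,240)),cv2.resize(w,(240,240))])[:,:,::-1])
    p=np.array([x+.06-v*k,y+.06-u*k]); t,s=tcp()
    print("gear",p.round(4),"d",round(2*r*k,4),"tcp",t.round(4),s.round(4),"world delta",(p-t[:2]).round(4),ctrl.read_state()["t"])
E
python3 -c "
from h import *
gear('pics/w50b.png',(.455,.227),.05)"
```

```text
gear [0.4533 0.2238] d 0.0482 tcp [0.4531 0.2283 0.1507] [0.0002 0.0005 0.0001] world delta [ 0.0002 -0.0045] 1.55
```

play_rows(deltas=[-0.0045,0,0.03,0,0,0,0.2,-0.0045,0,0.065,0,0,0,0.2,-0.0045,0,0.1,0,0,0,0.2,-0.0045,0,0.122,0,0,0,0.2,-0.0045,0,0.133,0,0,0,0.2,-0.0045,0,0.136,0,0,0,0.2,-0.0045,0,0.136,0,0,0,0.2,-0.0045,0,0.136,0,0,0,1,-0.0045,0,0.136,0,0,0,1,-0.0045,0,0.136,0,0,0,1], force=20)

```text
t: 2.55
eef_pos: [0.4538, 0.2235, 0.0154]
tool_rot: [0.707, 0.707, 0.001, 0.0]
ft_force: [0.1, -0.1, 0.5]
width: 0.0195
finger_force: 0.0
```

play_rows(deltas=[0,0,0,0,0,0,1,0,0,0,0,0,0,1,0,0,-0.01,0,0,0,1,0,0,-0.035,0,0,0,1,0,0,-0.075,0,0,0,1,-0.01,0.006,-0.11,0,0,0,1,-0.04,0.024,-0.12,0,0,0,1,-0.08,0.049,-0.12,0,0,0,1,-0.12,0.074,-0.12,0,0,0,1,-0.16,0.098,-0.12,0,0,0,1])

```text
t: 3.55
eef_pos: [0.5521, 0.0617, 0.1356]
tool_rot: [0.707, 0.707, 0.0, 0.0]
ft_force: [0.3, 0.9, -1.1]
width: 0.0141
finger_force: 20.0
```

play_rows(deltas=[-0.03,0.019,0,0,0,0,1,-0.06,0.037,0,0,0,0,1,-0.09,0.055,0,0,0,0,1,-0.107,0.066,0,0,0,0,1,-0.112,0.069,0,0,0,0,1,-0.112,0.069,0.01,0,0,0,1,-0.112,0.069,0.03,0,0,0,1,-0.112,0.069,0.05,0,0,0,1,-0.112,0.069,0.06,0,0,0,1,-0.112,0.069,0.06,0,0,0,1])

```text
t: 4.55
eef_pos: [0.6193, -0.0476, 0.0732]
tool_rot: [0.707, 0.707, -0.001, -0.001]
ft_force: [-0.4, 1.0, 1.0]
width: 0.0147
finger_force: 20.0
```

```bash
python3 -c "
from h import *
c=cam('wrist'); t,s=tcp(); print(t.round(4),s.round(4),R.from_quat(ctrl.read_state()['tool_rot']).as_matrix()[:2,0].round(3))
c=cam('wrist');save(c,'pics/p50.png')
for p in ((.6203,-.0482),(.6239,.0265),(.6274,.1014)): print(px(c,[*p,.013]).round(1))
print('tcp px',px(c,t).round(1)); print(ctrl.read_state()['width'],ctrl.read_state()['finger_force'])"
```

```text
[ 0.6205 -0.0483  0.0752] [0.0003 0.0003 0.0004] [-0.  1.]
[279.1 230.2]
[284.5 119.4]
[290.9 -12.9]
tcp px [279.4 270.4]
0.01452361200644329 19.999954104423523
```

View pics/p50.png

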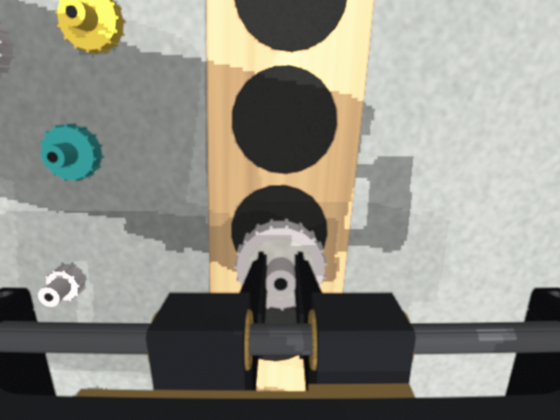

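The gear is gripped over pad_b. Visible disc edges: left 238, right 327, top about 218, and the hub bore at (280,283). The pad at (284,119) matches its prediction. Next I compute the gear's offset in the grip.

```bash
cat >> h.py <<'E'
def edges(c,t,r,off=(0,0),zd=-.0025,zh=.0135):
    P=[px(c,[t[0]+off[0]+r*np.cos(a),t[1]+off[1]+r*np.sin(a),t[2]+zd]) for a in np.linspace(0,6.28,90)]
    P=np.array(P); print(off,"left/right",P[:,0].min().round(1),P[:,0].max().round(1),"top",P[:,1].min().round(1),"bore",px(c,[t[0]+off[0],t[1]+off[1],t[2]+zh]).round(1))
E
python3 -c "
from h import *
c=cam('wrist'); t,s=tcp(); print(t.round(4))
for o in((0,0),(0,.003),(.002,0)): edges(c,t,.025,o)"
```

```text
[ 0.6205 -0.0487  0.0748]
(0, 0) left/right 232.8 325.8 top 224.7 bore [279.3 283. ]
(0, 0.003) left/right 232.6 326.1 top 219.1 bore [279.3 277.5]
(0.002, 0) left/right 236.5 329.6 top 224.7 bore [283.4 283. ]
```

play_rows(deltas=[0,0,0.015,0,0,0,1,0,0,0.03,0,0,0,1,0,0,0.04,0,0,0,1,0,0,0.045,0,0,0,1,0,0,0.0468,0,0,0,1,0,0,0.0468,0,0,0,1,0,0,0.0468,0,0,0,0.2,0,0,0.0468,0,0,0,0.2,0,0,0.0468,0,0,0,0.2,0,0,0.04,0,0,0,0.2])

```text
t: 6.3
eef_pos: [0.62, -0.0486, 0.0341]
tool_rot: [0.707, 0.707, -0.0, -0.001]
ft_force: [-0.2, -0.2, 0.3]
width: 0.037
finger_force: 0.0
```

play_rows(deltas=[0,0,-0.03,0,0,0,0.2,0,-0.005,-0.07,0,0,0,0.2,0.02,-0.03,-0.095,0,0,0,0.2,0.045,-0.07,-0.095,0,0,0,0.2,0.07,-0.11,-0.095,0,0,0,0.2,0.095,-0.15,-0.095,0,0,0,0.2,0.115,-0.18,-0.095,0,0,0,0.2,0.122,-0.19,-0.095,0,0,0,0.2,0.122,-0.19,-0.095,0,0,0,0.2,0.122,-0.19,-0.095,0,0,0,0.2])

```text
t: 7.3
eef_pos: [0.4319, 0.073, 0.13]
tool_rot: [0.707, 0.707, 0.001, 0.001]
ft_force: [0.9, -0.0, 0.5]
width: 0.0379
finger_force: 0.0
```

```bash
python3 -c "
from h import *
tcp(3)
gear('pics/w38.png',(.431,.074),.038)"
```

```text
gear [0.4308 0.0742] d 0.0355 tcp [0.4309 0.0729 0.1295] [0.0003 0.0001 0.    ] world delta [-0.0001  0.0012] 7.8
```

View pics/w38.png

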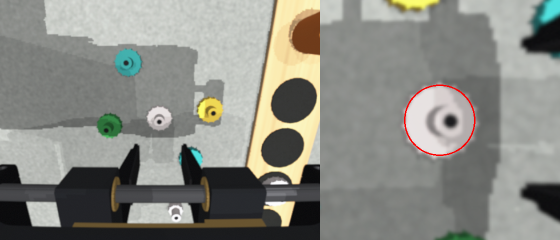

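The fit circle sits on the 38 mm gear at (440,120), giving a position of (0.4308, 0.0742).

play_rows(deltas=[0.0012,0,0.03,0,0,0,0.2,0.0012,0,0.065,0,0,0,0.2,0.0012,0,0.095,0,0,0,0.2,0.0012,0,0.109,0,0,0,0.2,0.0012,0,0.115,0,0,0,0.2,0.0012,0,0.115,0,0,0,0.2,0.0012,0,0.115,0,0,0,1,0.0012,0,0.115,0,0,0,1,0.0012,0,0.115,0,0,0,1,0.0012,0,0.115,0,0,0,1])

```text
t: 8.8
eef_pos: [0.4307, 0.0745, 0.0152]
tool_rot: [0.707, 0.707, 0.0, 0.0]
ft_force: [-0.2, -0.5, 5.7]
width: 0.0145
finger_force: 20.0
```

play_rows(deltas=[0,0,-0.01,0,0,0,1,0,0,-0.035,0,0,0,1,0,0,-0.075,0,0,0,1,-0.005,0.02,-0.1,0,0,0,1,-0.014,0.055,-0.105,0,0,0,1,-0.024,0.095,-0.105,0,0,0,1,-0.034,0.135,-0.105,0,0,0,1,-0.043,0.175,-0.095,0,0,0,1,-0.0476,0.193,-0.075,0,0,0,1,-0.0476,0.193,-0.06,0,0,0,1])

```text
t: 9.8
eef_pos: [0.6248, 0.0262, 0.074]
tool_rot: [0.707, 0.707, 0.0, 0.0]
ft_force: [0.4, 0.7, 0.4]
width: 0.0145
finger_force: 20.0
```

```bash
python3 -c "
from h import *
tcp(3);c=cam('wrist'); t,s=tcp(); print(t.round(4),ctrl.read_state()['width'])
edges(c,t,.019); save(c,'pics/p38.png')"
```

```text
[0.623  0.0272 0.0757] 0.01414749702550806
(0, 0) left/right 246.1 317.5 top 236.8 bore [281.9 284.7]
```

View pics/p38.png

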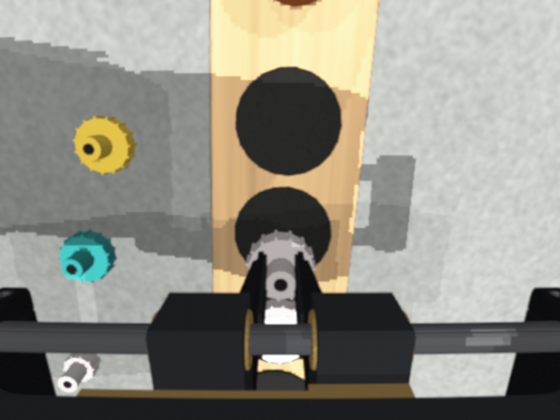

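The bore at (281,285) matches the prediction, so I'm lowering onto pad_c.

play_rows(deltas=[-0.0006,0.0008,0.015,0,0,0,1,-0.0006,0.0008,0.03,0,0,0,1,-0.0006,0.0008,0.04,0,0,0,1,-0.0006,0.0008,0.045,0,0,0,1,-0.0006,0.0008,0.047,0,0,0,1,-0.0006,0.0008,0.047,0,0,0,1,-0.0006,0.0008,0.047,0,0,0,0.2,-0.0006,0.0008,0.047,0,0,0,0.2,-0.0006,0.0008,0.047,0,0,0,0.2,-0.0006,0.0008,0.04,0,0,0,0.2])

```text
t: 11.3
eef_pos: [0.6238, 0.0263, 0.034]
tool_rot: [0.707, 0.707, -0.0, -0.001]
ft_force: [0.6, -0.5, 1.2]
width: 0.037
finger_force: 0.0
```

play_rows(deltas=[0,0,-0.03,0,0,0,0.2,0,-0.005,-0.07,0,0,0,0.2,-0.02,-0.028,-0.095,0,0,0,0.2,-0.045,-0.062,-0.095,0,0,0,0.2,-0.07,-0.097,-0.095,0,0,0,0.2,-0.095,-0.132,-0.095,0,0,0,0.2,-0.112,-0.156,-0.095,0,0,0,0.2,-0.1185,-0.165,-0.095,0,0,0,0.2,-0.1185,-0.165,-0.095,0,0,0,0.2,-0.1185,-0.165,-0.095,0,0,0,0.2])

```text
t: 12.3
eef_pos: [0.4603, -0.0921, 0.13]
tool_rot: [0.707, 0.707, 0.0, 0.001]
ft_force: [0.2, 0.3, 0.6]
width: 0.0382
finger_force: 0.0
```

```bash
python3 -c "
from h import *
tcp(3)
gear('pics/w26.png',(.4585,-.092),.026)"
```

```text
gear [ 0.4579 -0.0929] d 0.0244 tcp [ 0.4596 -0.0918  0.1295] [0.0002 0.0001 0.    ] world delta [-0.0016 -0.0011] 12.8
```

View pics/w26.png

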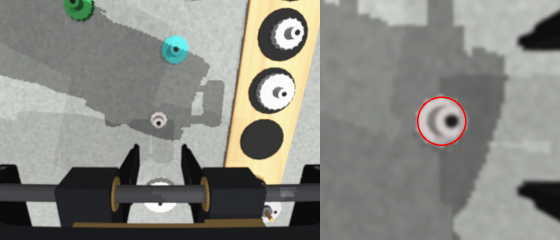

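The fit circle is on the 26 mm gear, and the two placed gears sit on their pads.

play_rows(deltas=[-0.001,-0.0016,0.03,0,0,0,0.2,-0.001,-0.0016,0.065,0,0,0,0.2,-0.001,-0.0016,0.095,0,0,0,0.2,-0.001,-0.0016,0.109,0,0,0,0.2,-0.001,-0.0016,0.1145,0,0,0,0.2,-0.001,-0.0016,0.1145,0,0,0,0.2,-0.001,-0.0016,0.1145,0,0,0,1,-0.001,-0.0016,0.1145,0,0,0,1,-0.001,-0.0016,0.1145,0,0,0,1,-0.001,-0.0016,0.1145,0,0,0,1])

```text
t: 13.8
eef_pos: [0.4579, -0.0933, 0.0157]
tool_rot: [0.707, 0.707, 0.0, 0.0]
ft_force: [-0.7, -0.2, 4.5]
width: 0.0145
finger_force: 20.0
```

play_rows(deltas=[0,0,-0.01,0,0,0,1,0,0,-0.035,0,0,0,1,0,0,-0.075,0,0,0,1,0.01,0.009,-0.1,0,0,0,1,0.035,0.031,-0.105,0,0,0,1,0.07,0.061,-0.105,0,0,0,1,0.105,0.092,-0.105,0,0,0,1,0.14,0.122,-0.105,0,0,0,1,0.17,0.148,-0.105,0,0,0,1,0.1943,0.1694,-0.1,0,0,0,1])

```text
t: 14.8
eef_pos: [0.6283, 0.1032, 0.1165]
tool_rot: [0.707, 0.707, 0.001, 0.0]
ft_force: [-0.7, -0.4, 0.0]
width: 0.0141
finger_force: 20.0
```

play_rows(deltas=[0,0,0.01,0,0,0,1,0,0,0.025,0,0,0,1,0,0,0.035,0,0,0,1,0,0,0.04,0,0,0,1,0,0,0.04,0,0,0,1,0,0,0.04,0,0,0,1,0,0,0.04,0,0,0,1,0,0,0.04,0,0,0,1,0,0,0.04,0,0,0,1,0,0,0.04,0,0,0,1])

```text
t: 15.8
eef_pos: [0.6271, 0.1011, 0.0753]
tool_rot: [0.707, 0.707, 0.0, 0.0]
ft_force: [-0.3, -0.1, 1.2]
width: 0.0144
finger_force: 20.0
```

```bash
python3 -c "
from h import *
c=cam('wrist'); t,s=tcp(); print(t.round(4),ctrl.read_state()['width'])
edges(c,t,.013); cv2.imwrite('pics/p26.png',c['color'][200:320,180:380,::-1].repeat(2,0).repeat(2,1))"
```

```text
[0.627  0.1012 0.0752] 0.014239867257060595
(0, 0) left/right 255.3 303.7 top 246.4 bore [279.5 283.1]
```

View pics/p26.png

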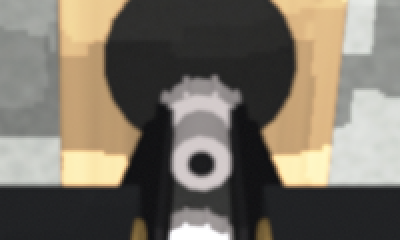

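The bore is at (281,281.5), matching the prediction. Lowering.

play_rows(deltas=[0,0,0.015,0,0,0,1,0,0,0.03,0,0,0,1,0,0,0.04,0,0,0,1,0,0,0.045,0,0,0,1,0,0,0.047,0,0,0,1,0,0,0.047,0,0,0,1,0,0,0.047,0,0,0,0.2,0,0,0.047,0,0,0,0.2,0,0,0.047,0,0,0,0.2,0,0,0.04,0,0,0,0.2])

```text
t: 17.15
eef_pos: [0.6266, 0.1011, 0.0345]
tool_rot: [0.707, 0.707, -0.001, -0.001]
ft_force: [-0.3, 0.3, 0.4]
width: 0.0371
finger_force: 0.0
```

play_rows(deltas=[0,0,-0.03,0,0,0,0.2,-0.005,0,-0.07,0,0,0,0.2,-0.035,-0.018,-0.095,0,0,0,0.2,-0.075,-0.038,-0.095,0,0,0,0.2,-0.118,-0.06,-0.095,0,0,0,0.2,-0.161,-0.082,-0.095,0,0,0,0.2,-0.204,-0.103,-0.095,0,0,0,0.2,-0.247,-0.125,-0.095,0,0,0,0.2,-0.29,-0.146,-0.095,0,0,0,0.2,-0.329,-0.166,-0.095,0,0,0,0.2])

```text
t: 18.15
eef_pos: [0.46, -0.2297, 0.1308]
tool_rot: [0.707, 0.707, 0.0, 0.0]
ft_force: [1.2, -0.5, -0.6]
width: 0.0379
finger_force: 0.0
```

```bash
python3 -c "
from h import *
tcp(8)
gear('pics/w62.png',(.461,-.228),.062)"
```

```text
gear [ 0.4604 -0.2289] d 0.0602 tcp [ 0.4614 -0.2271  0.1301] [0.0001 0.0002 0.    ] world delta [-0.001  -0.0018] 18.9
```

View pics/w62.png

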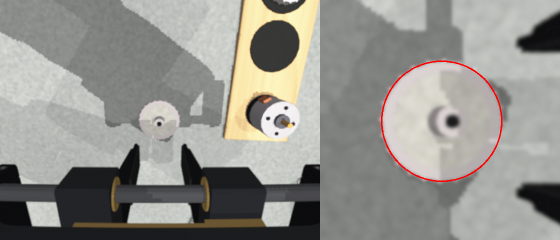

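The fit circle is on the 62 mm gear at (441,121).

play_rows(deltas=[-0.0018,-0.001,0.03,0,0,0,0.2,-0.0018,-0.001,0.065,0,0,0,0.2,-0.0018,-0.001,0.095,0,0,0,0.2,-0.0018,-0.001,0.109,0,0,0,0.2,-0.0018,-0.001,0.115,0,0,0,0.2,-0.0018,-0.001,0.115,0,0,0,0.2,-0.0018,-0.001,0.115,0,0,0,1,-0.0018,-0.001,0.115,0,0,0,1,-0.0018,-0.001,0.115,0,0,0,1,-0.0018,-0.001,0.115,0,0,0,1])

```text
t: 19.9
eef_pos: [0.4603, -0.2298, 0.0157]
tool_rot: [0.707, 0.707, 0.0, 0.001]
ft_force: [-1.0, -0.2, 5.0]
width: 0.0144
finger_force: 20.0
```

play_rows(deltas=[0,0,-0.01,0,0,0,1,0,0,-0.035,0,0,0,1,0,0,-0.075,0,0,0,1,0.005,0,-0.105,0,0,0,1,0.025,0.015,-0.115,0,0,0,1,0.045,0.045,-0.115,0,0,0,1,0.065,0.08,-0.115,0,0,0,1,0.085,0.115,-0.115,0,0,0,1,0.1,0.143,-0.115,0,0,0,1,0.1062,0.1564,-0.115,0,0,0,1])

```text
t: 20.9
eef_pos: [0.6182, -0.1218, 0.1308]
tool_rot: [0.706, 0.708, 0.0, 0.0]
ft_force: [-0.6, 0.7, -0.3]
width: 0.0144
finger_force: 20.0
```

play_rows(deltas=[0,0,0.01,0,0,0,1,0,0,0.03,0,0,0,1,0,0,0.048,0,0,0,1,0,0,0.055,0,0,0,1,0,0,0.055,0,0,0,1,0,0,0.055,0,0,0,1,0,0,0.055,0,0,0,1,0,0,0.055,0,0,0,1,0,0,0.055,0,0,0,1,0,0,0.055,0,0,0,1])

```text
t: 21.9
eef_pos: [0.6165, -0.1235, 0.0754]
tool_rot: [0.707, 0.707, 0.0, 0.0]
ft_force: [-0.3, -0.1, -0.0]
width: 0.0144
finger_force: 20.0
```

```bash
python3 -c "
from h import *
c=cam('wrist'); t,s=tcp(); print(t.round(4),ctrl.read_state()['width'])
edges(c,t,.031); cv2.imwrite('pics/p62.png',c['color'][180:320,180:380,::-1].repeat(2,0).repeat(2,1))"
```

```text
[ 0.6164 -0.1235  0.0752] 0.014416043129500929
(0, 0) left/right 221.7 337.2 top 213.6 bore [279.5 283.1]
```

View pics/p62.png

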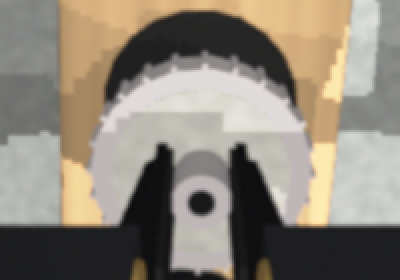

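The bore is at about (281,281.5), matching the prediction. Lowering, then retreating.

play_rows(deltas=[0.0006,0.0002,0.015,0,0,0,1,0.0006,0.0002,0.03,0,0,0,1,0.0006,0.0002,0.04,0,0,0,1,0.0006,0.0002,0.045,0,0,0,1,0.0006,0.0002,0.047,0,0,0,1,0.0006,0.0002,0.047,0,0,0,1,0.0006,0.0002,0.047,0,0,0,0.2,0.0006,0.0002,0.047,0,0,0,0.2,0.0006,0.0002,0.047,0,0,0,0.2,0.0006,0.0002,0.04,0,0,0,0.2])

```text
t: 23.25
eef_pos: [0.6162, -0.1228, 0.0345]
tool_rot: [0.707, 0.707, -0.0, -0.001]
ft_force: [0.4, -0.4, -1.2]
width: 0.0365
finger_force: 0.0
```

play_rows(deltas=[0,0,-0.03,0,0,0,0.2,0,0,-0.07,0,0,0,0.2,0,-0.02,-0.11,0,0,0,0.2,-0.03,-0.06,-0.12,0,0,0,0.2,-0.07,-0.1,-0.12,0,0,0,0.2,-0.11,-0.14,-0.12,0,0,0,0.2,-0.15,-0.16,-0.12,0,0,0,0.2,-0.19,-0.16,-0.12,0,0,0,0.2,-0.23,-0.16,-0.12,0,0,0,0.2,-0.25,-0.16,-0.12,0,0,0,0.2])

```text
t: 24.25
eef_pos: [0.4561, -0.3762, 0.1557]
tool_rot: [0.708, 0.706, -0.0, 0.001]
ft_force: [-0.8, 1.0, 0.6]
width: 0.0381
finger_force: 0.0
```

```bash
python3 -c "
from h import *
tcp(6); c=cam('top')
for p in ((.6168,-.1227),(.6203,-.0482),(.6239,.0265),(.6274,.1014)): print('want hub top at crop px',((px(c,[*p,.041])-[150,120])*2.8).round(0),'disc',((px(c,[*p,.025])-[150,120])*2.8).round(0))
cv2.imwrite('pics/end.png',cv2.resize(c['color'][120:230,150:430,::-1],None,fx=2.8,fy=2.8,interpolation=cv2.INTER_CUBIC))"
```

```text
want hub top at crop px [547. 159.] disc [543. 167.]
want hub top at crop px [440. 143.] disc [438. 151.]
want hub top at crop px [334. 126.] disc [334. 135.]
want hub top at crop px [228. 110.] disc [230. 119.]
```

View pics/end.png

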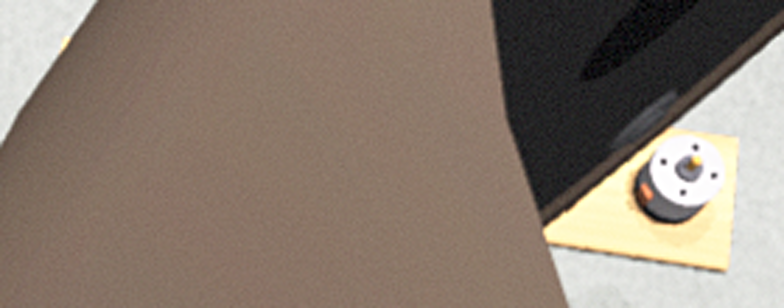

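The arm hides the row in this view, so I'm moving it further aside.

play_rows(deltas=[-0.02,-0.025,0,0,0,0,0.2,-0.04,-0.055,0,0,0,0,0.2,-0.06,-0.085,0,0,0,0,0.2,-0.08,-0.115,0,0,0,0,0.2,-0.1,-0.145,0,0,0,0,0.2,-0.12,-0.175,0,0,0,0,0.2,-0.14,-0.205,0,0,0,0,0.2,-0.16,-0.235,0,0,0,0,0.2,-0.17,-0.25,0,0,0,0,0.2,-0.17,-0.25,0,0,0,0,0.2])

```text
t: 25.6
eef_pos: [0.2057, -0.5433, 0.1551]
tool_rot: [0.708, 0.707, -0.0, 0.0]
ft_force: [1.1, -0.5, 0.0]
width: 0.0383
finger_force: 0.0
```

```bash
python3 -c "
from h import *
tcp(6); c=cam('top'); print(ctrl.read_state()['eef_pos'])
cv2.imwrite('pics/end2.png',cv2.resize(c['color'][120:230,150:430,::-1],None,fx=2.8,fy=2.8,interpolation=cv2.INTER_CUBIC))"
```

```text
[ 0.2075937  -0.54232968  0.15513954]
```

View pics/end2.png

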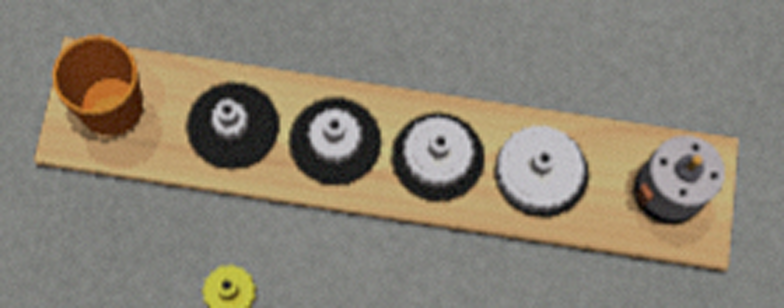

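All four hub tops, at (545,159), (440,143), (334,126) and (228,110), match the expected pixels to within 2 px in the 2.8x crop (under 2 mm). The motor and cup are still standing.

```bash
python3 -c "
from h import *
print(ctrl.finish_job())"
```

```text
the job is handed in; nothing more can be done
None
```

I laid the four white gears on the pads by size, largest next to the motor and smallest next to the cup, each within about 2 mm of its pad's centre in the last top picture; the motor and cup were left standing, and the job was handed in at about 26 s.

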